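# Lever the snapped-in cover off a sample cell

## Robot

A 6-joint arm with a two-finger parallel gripper is mounted at the origin on a cart in front of the work surface, level with it; the furniture and walls round the work are solid. World frame = base frame: x ahead of the robot, y to its left, z up, the work surface at z = 0. Lengths are in m, angles in degrees, forces in N, time in s.
With the tool pointing down it reaches from about 0.4 to 0.825 m from the base axis. Payload 7 kg.
Tool frame: the origin (TCP) lies midway between the tips of the shut fingers; the grasp point (between the pads) lies 19 mm behind it; z points along the fingers, y is the line along which they close (so a half turn about z gives the same grasp; the last joint's range is limited). The gripper opens to 88 mm and grips with 3 to 60 N. Pads are 19 mm wide; open, the fingers measure 130 mm over their backs; the gripper's body (78 mm by 193 mm) begins 47 mm behind the grasp point.
Start: joints at [-55.915, 20.546, 0.682, 0, -70.136, -16.507], TCP at [0.204, -0.643, 0.206] pointing down, gripper open.
Joint ranges: [-176.03, 176.03], [-82.01, 121.73], [-58.28, 71.71], [-173.87, 95.51], [-174.79, -0.11], [-173.66, 173.66]. Speed limits (degrees/s): [136.94, 136.94, 172.46, 180, 180, 180].

## Interface

Orientations are given as [roll, pitch, yaw] about the fixed x, y, z axes, in that order (R = Rz(yaw) Ry(pitch) Rx(roll)).
In Python, from plant import r gives the robot as it stands.
- The arm moves only by the tool drive_tool, never from a script. Its argument "commands" is a list of rows, each an object of numbers: "hand": the closure, from 0 (fully open) to 1 (shut); "tx", "ty", "tz": the shift along the world's x, y, z scaled (see below); "turn": the turn about the world's z scaled (see below). A call has 1 to 10 rows; each row is the pose to reach, as a shift and turn from the pose commanded when the call began; what a row does not reach only later rows make up. The controller multiplies each number of a shift by 0.6 m and each number of a turn by 90 degrees. A row lasts 1/10 s, in which the tool goes at most 50 mm and 8.59 degrees, less where a joint would pass 70% of its speed; a pose out of reach is approached as far as the arm can. A call with a number of a shift or a turn outside -1 to 1 is refused whole. A call with a gripper value outside its range is refused whole. The fingers move at their own pace and stop on an object; "grip_force" is the grip in N (left out, the last holds). Time passes only in rows, so rows that repeat a pose let the fingers close. It gives the time, the measured TCP pose, the force, the opening and the grip force at its end, in the units of the state.
- r.get_state(): the state, without advancing time (a new reading comes with each control period).
- r.capture(name): name is "scene" or "top" or "wrist"; returns a dict with "frame" (384x512x3 uint8, red, green, blue), "fx", "fy", "cx", "cy" (pixels), "world_from_camera" (4x4, takes a point from camera to world coordinates); the wrist camera has in their place "T_tool_cam" (4x4, takes a point from camera to tool coordinates, whose origin is the TCP and whose axes are the flange's). Camera axes: x right, y down, z forward; pixel columns grow to the right and rows downward; lengths in m; the calibration is good to about 2 mm. A picture is of the moment at which its call begins: read the wrist's pose just before it. There is no depth.
- r.close_job(): hands the job in; it is judged then, once.
Trained networks look in the newest picture that a camera, given by its name, has taken for a name from the list of things; names that differ only in an ending like _2 or _b are one class to them, and where a whole thing is asked for, a point or a joint stands for the part that bears it (a point fixed in the world has none). Each returns a list of dicts, best first, with "score" (0 to 1); they miss things now and then, are a little off and sometimes report something else, mostly with a low value. They report only what shows in the picture. A call takes as long as a camera call.
- r.trace(label, camera): "pixels" (384x512 bool, what is visible of it) and "extent" ([left, top, right, bottom] in pixels, round what is visible of it).
The state is a dict: "time_s": time; "joints": joint angles; "qd": joint speeds; "joint_torque": joint torques, N m; "tcp_pos": TCP position; "eef_rot": TCP orientation; "contact_force": force on the tool from outside, world axes, zero at the start; "moment": the same for the moment, N m; "gripper_width": finger opening in m; "gripper_force": force on a finger pad.
Only numpy, scipy, OpenCV 4.12 (cv2) and the standard library are available. Lean on these libraries where they do the work, as an engineer would, in place of code of your own. Each camera call takes 0.05 s, during which the arm holds its last target. There are 200 camera calls.

## Task

The windowed cover of the aluminium sample cell is snapped in tight and flush: put the pry bar's blade into the cell's notch, over the steel rod and under the cover's edge, and lever against the rod until that edge stands clearly up out of the cell. Lay the bar down flat on the bench, then lift the cover off and lay it, window up, on the cork pad. Leave the other things on the bench where they are.

Things in the scene. Friction and masses are not known exactly. Their poses are not given: they have to be found in the camera images.
- cell: Sample cell: aluminium box fixed to the bench, 132 long (its x, -70 to +62) x 88 wide (y) x 60 mm high, flat top. Origin below it on the bench; x runs along it from the notch end (-x) to the far end, z up. The cover fills the recess in its top, resting on ledges at z = 47. A notch 22 mm wide (y +-11) through the middle of the -x end wall, open above, reaches the middle of the cover's front edge.
- rod_top (a point): Top, half-way along, of the fulcrum: fixed round steel rod, 10 mm diameter, across the notch (along the cell's y); in the cell's frame at x -58, y 0, z 56: 28 mm outside the cover's front edge, 9 mm above its underside. A 4 mm blade lying on it goes under the cover if it slopes down by 30 to 42 degrees (34 is good). Between rod and cover and under the cover (y +-23) it is open down to z = 20.
- catch_point (a point): Mid-point between two spring catches (steel noses, 5 mm radius, in the long walls; cell x -12, z 51.5) that grip the cover's sides: 20 to 45 N to lift it there, about 10 N down on the bar's handle. With the blade end about 8 mm under the cover, swinging the bar to level or 4 degrees past it lifts the cover over them; they spring in 4 mm beneath it and hold it.
- cover_centre (a point): Centre of the cover, half-way up: aluminium plate 80 (x) x 56 (y) x 13 mm (z), about 160 g, round glass window on top. At the start level, top flush with the cell's, axes as the cell's, at cell x 10, y 0, z 53.5. Once levered it rests on the catches: front edge about 12 mm proud, back edge still in the recess (sloping about 9 degrees), held by its weight alone.
- cover_front (a point): Middle of the top edge of the cover's front side, the side at the notch: 40 mm along the cover's -x and 6.5 mm above its centre. At the start 60 mm above the bench.
- bar_grip (a point): Middle of the pry bar's handle, half-way up. The bar lies on the bench, 180 mm long, about 150 g, straight: black handle 88 long x 18 wide x 22 mm high, then a bare flat steel blade 14 wide x 4 mm thick reaching 90 mm on, centred on the handle's height (11 mm above the bench). x points along the bar to the blade's end, z up. It balances about 15 mm ahead of this point.
- bar_tip (a point): Middle of the square end of the bar's blade, 135 mm along the bar's x from bar_grip, on the same line.
- bar: The pry bar: as bar_grip, but the origin is half-way along it (45 mm ahead of bar_grip), level with the handle's underside.
- cover: The cover: as cover_centre, but the origin is the middle of its underside.
- pad_top (a point): Centre of the top of the cork pad, 130 (x) x 110 (y) x 10 mm thick, fixed on the bench; axes along its sides, z up.
- vial_mid (a point): Bystander: capped glass vial, 23 mm diameter, 48 mm high; its centre.
- dish_mid (a point): Bystander: clear covered dish, 58 mm diameter, 15 mm high; its centre.
- book_mid (a point): Bystander: small closed notebook with a dark cover, 101 x 68 x 12 mm, lying; its centre.
- tape_mid (a point): Bystander: roll of tape, 65 mm diameter, 12 mm high, lying; its centre.

How it is judged:
By the outcome, as a careful person would: the job done as asked, in the order asked, and still so for the second after the job is handed in, with the robot touching nothing.
It also fails if it takes over 61 s, if anything falls off the work surface, if the arm or the gripper's body presses on something with over 40 N, if the wrist force passes 120 N, or if a joint passes its speed limit or range.

## Working session

There is one attempt and no reset: what is moved stays moved. The work goes in short steps, Python scripts to look and compute and a tool call to move; the robot and the scene stay as the last step left them, time stands still between calls to the robot, and variables do not carry over. Pictures are saved under pics/ and viewed, at most 10 in all, crops included, and the job is handed in when it is done.

Besides the shell and the picture viewer there is one more tool, called by a JSON object that holds its "fn" and its "kwargs", one argument or row to a line. drive_tool: Moves the arm, as the interface text tells. Its arguments: {"type":"object","properties":{"commands":{"type":"array"},"grip_force":{"type":"number"}},"required":["commands"]}

```bash
mkdir -p pics; ls; cat > h.py <<'E'
import numpy as np,cv2
from plant import r
from scipy.spatial.transform import Rotation as R
def cap(n):
    s=r.get_state(); c=r.capture(n); c['state']=s
    if n=='wrist':
        T=np.eye(4); T[:3,:3]=R.from_euler('xyz',s['eef_rot'],degrees=True).as_matrix(); T[:3,3]=s['tcp_pos']
        c['world_from_camera']=T@np.array(c['T_tool_cam'])
    else: c['world_from_camera']=np.array(c['world_from_camera'])
    return c
def save(c,name,crop=None,scale=1):
    f=c['frame'][:,:,::-1]
    if crop: f=f[crop[1]:crop[3],crop[0]:crop[2]]
    cv2.imwrite('pics/'+name,cv2.resize(f,None,fx=scale,fy=scale,interpolation=cv2.INTER_CUBIC))
def px2w(c,uv,z):
    T=c['world_from_camera']; uv=np.atleast_2d(uv).astype(float)
    d=np.c_[(uv[:,0]-c['cx'])/c['fx'],(uv[:,1]-c['cy'])/c['fy'],np.ones(len(uv))]@T[:3,:3].T
    return T[:3,3]+d*((z-T[2,3])/d[:,2])[:,None]
def w2px(c,p):
    T=np.linalg.inv(c['world_from_camera']); q=np.atleast_2d(p)@T[:3,:3].T+T[:3,3]
    return np.c_[q[:,0]/q[:,2]*c['fx']+c['cx'],q[:,1]/q[:,2]*c['fy']+c['cy']]
E
python3 - <<'E'
from h import *
print(r.get_state())
ims=[]
for n in ('top','scene'):
    c=cap(n); ims.append(c)
    print(n,c['world_from_camera'].round(3).tolist(),c['fx'],c['cx'],c['cy'])
    for l in ('cell','cover','bar','pad_top','vial_mid','dish_mid','book_mid','tape_mid'):
        for t in r.trace(l,n)[:2]:
            m=t['pixels'].astype(np.uint8); 
            if m.sum()<5: continue
            ct=np.argwhere(m)[:,::-1].astype(np.float32)
            rr=cv2.minAreaRect(ct)
            z={'cell':.06,'cover':.06,'bar':.02,'pad_top':.01}.get(l,.01)
            print(l,round(t['score'],2),np.round(t['extent']).tolist(),[np.round(x,1) for x in rr],px2w(c,cv2.boxPoints(rr),z)[:,:2].round(3).tolist())
f=[cv2.resize(c['frame'],(800,600))[:,:,::-1] for c in ims]
cv2.imwrite('pics/top.png',f[0]);cv2.imwrite('pics/scene.png',f[1])
E
```

```text
pics
{'time_s': 0.0, 'joints': array([-5.59113679e+01,  2.05900721e+01,  6.33414648e-01, -1.87862267e-02,
       -7.01340213e+01, -1.65073434e+01]), 'qd': array([ 0.09415379, -0.04861138, -0.05752438, -0.00270539, -0.09294307,
        0.02110264]), 'joint_torque': array([ 2.39204292e-04, -5.82720137e+01,  2.93059820e+01,  6.99726328e+00,
        6.93379756e-03, -2.45358196e-04]), 'tcp_pos': array([ 0.20370596, -0.6429917 ,  0.20513955]), 'eef_rot': array([ 1.79908040e+02, -8.83525479e-03, -1.62425102e+02]), 'contact_force': array([-0.41635215, -0.57546878, -0.40237185]), 'moment': array([-0.05469585,  0.01716779, -0.00091965]), 'gripper_force': 0.0, 'gripper_width': 0.08769549822103392}
top [[0.006, -0.991, 0.134, 0.317], [-1.0, -0.008, -0.015, -0.207], [0.016, -0.134, -0.991, 0.928], [0.0, 0.0, 0.0, 1.0]] 350.2182502107154 252.8638355866413 188.7083768572702
cell 0.7 [161.0, 86.0, 222.0, 146.0] [array([190.5, 113. ]), array([55.9, 36.1]), np.float64(45.0)] [[0.648, 0.025], [0.718, -0.038], [0.612, -0.143], [0.544, -0.079]]
cover 0.75 [170.0, 90.0, 203.0, 124.0] [array([186., 107.]),
[... 2152 characters left out ...]
-0.488]]
vial_mid 0.78 [176.0, 202.0, 190.0, 230.0] [array([182.5, 215.4]), array([25.3, 11.8]), np.float64(85.9)] [[0.354, -0.099], [0.375, -0.113], [0.32, -0.196], [0.302, -0.183]]
dish_mid 0.78 [169.0, 233.0, 198.0, 256.0] [array([182.5, 242. ]), array([24., 31.]), np.float64(90.0)] [[0.284, -0.173], [0.327, -0.214], [0.281, -0.276], [0.241, -0.239]]
book_mid 0.57 [182.0, 251.0, 244.0, 303.0] [array([212.7, 273.8]), array([59.4, 38.9]), np.float64(43.7)] [[0.233, -0.283], [0.318, -0.247], [0.298, -0.389], [0.224, -0.41]]
tape_mid 0.67 [244.0, 276.0, 282.0, 309.0] [array([264., 293.]), array([32., 40.]), np.float64(90.0)] [[0.299, -0.379], [0.347, -0.424], [0.293, -0.476], [0.249, -0.435]]
```

View pics/top.png

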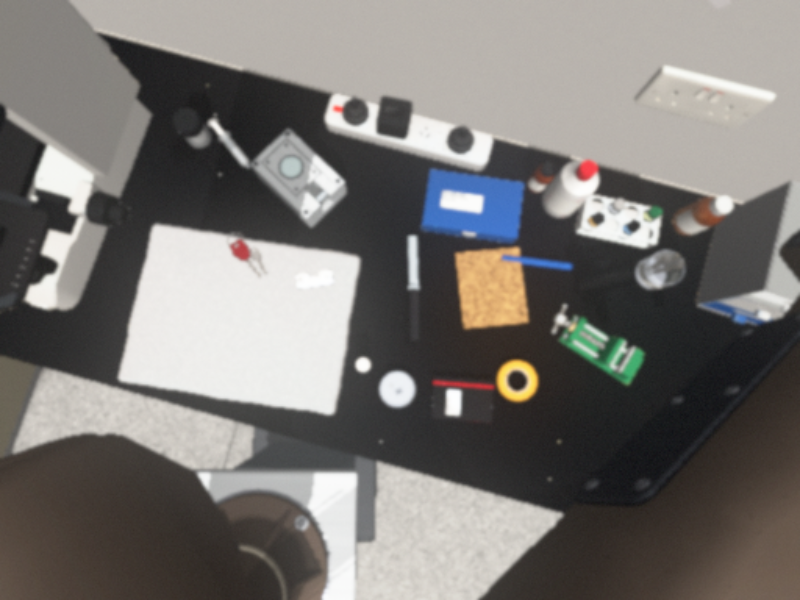

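View pics/scene.png

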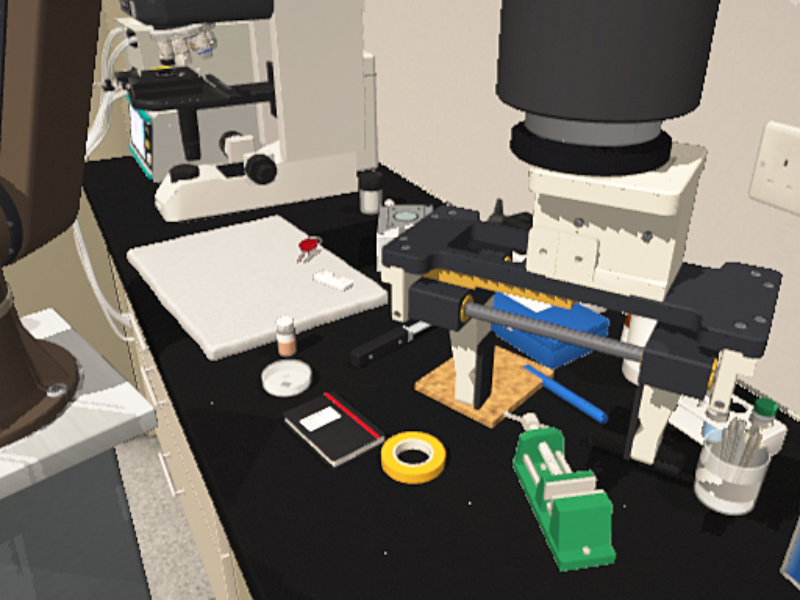

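{"fn": "drive_tool", "kwargs": {
  "commands": [
    {"hand": 0,"tx": 0.05,"ty": 0.05,"tz": 0.1},
    {"hand": 0,"tx": 0.3,"ty": 0.655,"tz": 0.15,"turn": -0.19},
    {"hand": 0,"tx": 0.3,"ty": 0.655,"tz": 0.15,"turn": -0.19},
    {"hand": 0,"tx": 0.3,"ty": 0.655,"tz": 0.15,"turn": -0.19},
    {"hand": 0,"tx": 0.3,"ty": 0.655,"tz": 0.15,"turn": -0.19},
    {"hand": 0,"tx": 0.3,"ty": 0.655,"tz": 0.15,"turn": -0.19},
    {"hand": 0,"tx": 0.3,"ty": 0.655,"tz": 0.15,"turn": -0.19},
    {"hand": 0,"tx": 0.3,"ty": 0.655,"tz": 0.15,"turn": -0.19},
    {"hand": 0,"tx": 0.3,"ty": 0.655,"tz": 0.15,"turn": -0.19},
    {"hand": 0,"tx": 0.3,"ty": 0.655,"tz": 0.15,"turn": -0.19}
  ]
}}

```text
invalid input
```

{"fn": "drive_tool", "kwargs": {
  "commands": [
    {"hand": 0,"tx": 0.05,"ty": 0.05,"tz": 0.1,"turn": 0},
    {"hand": 0,"tx": 0.3,"ty": 0.655,"tz": 0.15,"turn": -0.19},
    {"hand": 0,"tx": 0.3,"ty": 0.655,"tz": 0.15,"turn": -0.19},
    {"hand": 0,"tx": 0.3,"ty": 0.655,"tz": 0.15,"turn": -0.19},
    {"hand": 0,"tx": 0.3,"ty": 0.655,"tz": 0.15,"turn": -0.19},
    {"hand": 0,"tx": 0.3,"ty": 0.655,"tz": 0.15,"turn": -0.19},
    {"hand": 0,"tx": 0.3,"ty": 0.655,"tz": 0.15,"turn": -0.19},
    {"hand": 0,"tx": 0.3,"ty": 0.655,"tz": 0.15,"turn": -0.19},
    {"hand": 0,"tx": 0.3,"ty": 0.655,"tz": 0.15,"turn": -0.19},
    {"hand": 0,"tx": 0.3,"ty": 0.655,"tz": 0.15,"turn": -0.19}
  ]
}}

```text
time_s: 1.9
tcp_pos: [0.3854, -0.2471, 0.2973]
eef_rot: [-180.0, 0.2, -179.3]
contact_force: [-0.4, 0.1, 1.0]
gripper_width: 0.0872
gripper_force: 0.0
```

```bash
python3 - <<'E'
from h import *
c=cap('wrist'); print(np.array(c['T_tool_cam']).round(3).tolist(),c['fx'])
save(c,'w1.png',scale=1.5)
for l,z in (('bar',.02),('pad_top',.01)):
    for t in r.trace(l,'wrist')[:2]:
        m=t['pixels']; q=np.argwhere(m)[:,::-1].astype(np.float32)
        if len(q)<5: continue
        rr=cv2.minAreaRect(q); print(l,round(t['score'],2),t['extent'],px2w(c,cv2.boxPoints(rr),z)[:,:2].round(4).tolist())
E
```

```text
[[0.001, -0.966, -0.257, 0.069], [1.0, 0.001, 0.0, 0.0], [-0.0, -0.257, 0.966, -0.178], [0.0, 0.0, 0.0, 1.0]] 305.4289766771768
bar 0.95 [248.4, 135.1, 263.3, 242.6] [[0.3635, -0.2622], [0.3633, -0.2444], [0.529, -0.242], [0.5292, -0.2615]]
bar 0.22 [130.9, 151.5, 214.9, 230.0] [[0.3963, -0.4394], [0.3814, -0.3315], [0.5109, -0.3199], [0.5279, -0.4357]]
pad_top 0.8 [131.5, 151.5, 211.9, 232.9] [[0.3978, -0.4446], [0.3826, -0.3327], [0.5154, -0.3211], [0.5327, -0.4412]]
```

View pics/w1.png

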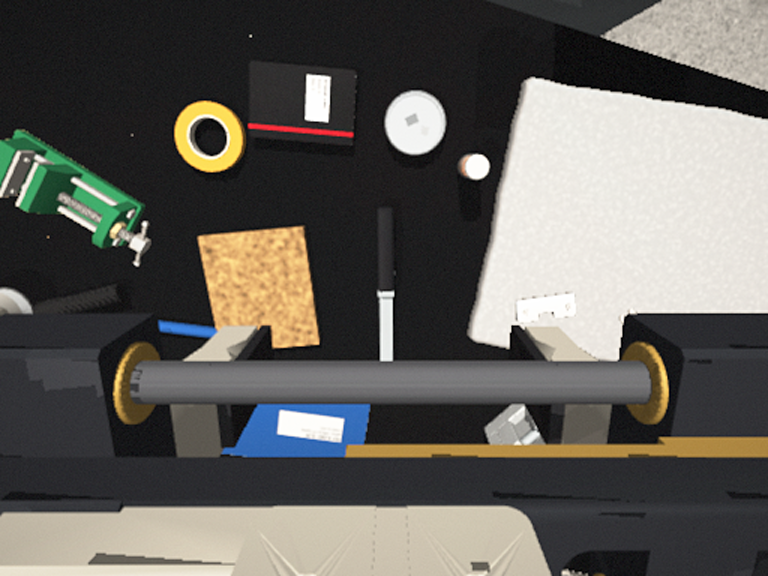

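{"fn": "drive_tool", "kwargs": {
  "commands": [
    {"hand": 0,"tx": 0.45,"ty": 0.345,"tz": 0,"turn": 0.5},
    {"hand": 0,"tx": 0.45,"ty": 0.345,"tz": 0,"turn": 0.5},
    {"hand": 0,"tx": 0.45,"ty": 0.345,"tz": 0,"turn": 0.5},
    {"hand": 0,"tx": 0.45,"ty": 0.345,"tz": 0,"turn": 0.5},
    {"hand": 0,"tx": 0.45,"ty": 0.345,"tz": 0,"turn": 0.5},
    {"hand": 0,"tx": 0.45,"ty": 0.345,"tz": 0,"turn": 0.5},
    {"hand": 0,"tx": 0.45,"ty": 0.345,"tz": 0,"turn": 0.5},
    {"hand": 0,"tx": 0.45,"ty": 0.345,"tz": 0,"turn": 0.5},
    {"hand": 0,"tx": 0.45,"ty": 0.345,"tz": 0,"turn": 0.5}
  ]
}}

```text
time_s: 2.95
tcp_pos: [0.6541, -0.0446, 0.2941]
eef_rot: [179.9, -0.2, -134.6]
contact_force: [-0.3, -0.2, 0.0]
gripper_width: 0.0877
gripper_force: 0.0
```

```bash
python3 - <<'E'
from h import *
c=cap('wrist'); s=c['state'];print(s['tcp_pos'],s['eef_rot'])
save(c,'w2.png',crop=(80,0,440,270),scale=2.2)
np.savez('w2.npz',T=c['world_from_camera'],k=[c['fx'],c['fy'],c['cx'],c['cy']])
for l in ('cell','cover'):
    for t in r.trace(l,'wrist')[:1]:
        q=np.argwhere(t['pixels'])[:,::-1].astype(np.float32)
        if len(q)<5: continue
        rr=cv2.minAreaRect(q); print(l,round(t['score'],2),t['extent'],px2w(c,cv2.boxPoints(rr),.06)[:,:2].round(4).tolist())
E
```

```text
[ 0.65413222 -0.04464754  0.29411345] [ 1.79906013e+02 -1.50088615e-01 -1.34577811e+02]
cell 0.86 [226.0, 89.1, 298.0, 190.5] [[0.6225, -0.1334], [0.5608, -0.0728], [0.6521, 0.0257], [0.7191, -0.0402]]
cover 0.67 [241.8, 120.4, 283.5, 184.2] [[0.6385, -0.0941], [0.5998, -0.056], [0.6542, 0.0014], [0.6948, -0.0386]]
```

View pics/w2.png

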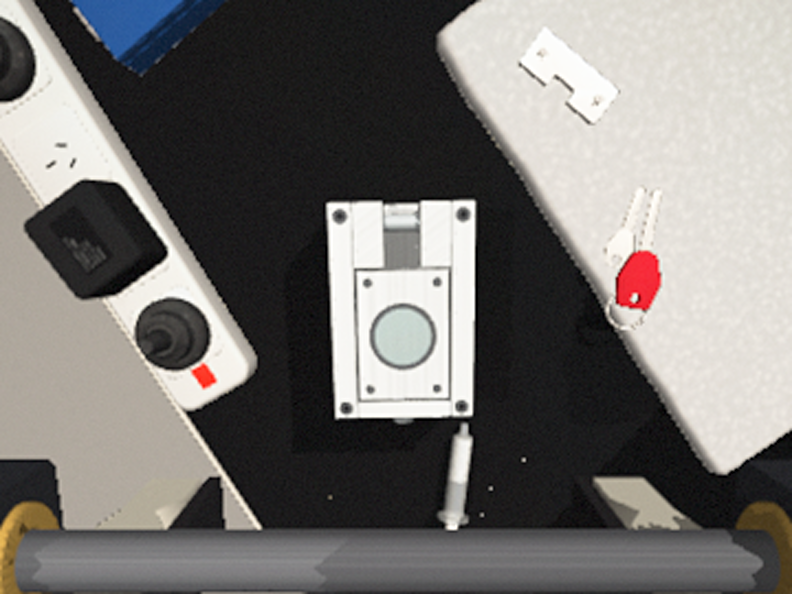

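```bash
python3 - <<'E'
from h import *
from scipy.optimize import least_squares
d=np.load('w2.npz'); c=dict(zip(['fx','fy','cx','cy'],d['k']));c['world_from_camera']=d['T']
P=np.array([[-30,-28,60],[-30,28,60],[50,28,60],[50,-28,60],[-70,-44,60],[-70,44,60],[62,44,60],[62,-44,60],[-70,-11,60],[-70,11,60]])/1000
uv=np.array([[355,269],[450,267],[449,400],[358,402],[327,202],[475,200],[473,416],[335,418],[384,203],[421,201]])/2.2+[80,0]
def W(p): 
    M=R.from_euler('z',p[2],degrees=True).as_matrix(); return P@M.T+[p[0],p[1],p[3] if len(p)>3 else 0]
for p0 in ([.635,-.06,45],[.635,-.06,45,0]):
    s=least_squares(lambda p:(w2px(c,W(p))-uv).ravel(),p0,x_scale=[.01,.01,1,.01][:len(p0)]); print(s.x.round(4),s.fun.reshape(-1,2).round(1).tolist())
# bar and pad in w1 : camera pose recomputed from reported state
T=np.eye(4);T[:3,:3]=R.from_euler('xyz',[180,.2,-179.3],degrees=True).as_matrix();T[:3,3]=[.3854,-.2471,.2973]
Tc=np.array([[0.001,-0.966,-0.257,0.069],[1,0.001,0,0],[0,-0.257,0.966,-0.178],[0,0,0,1]])
c['world_from_camera']=T@Tc
print('rear top z.022',px2w(c,np.array([[386,208],[386,290]])/1.5,.022).round(4).tolist())
print('blade z.013',px2w(c,np.array([[386.5,295],[386.5,355]])/1.5,.013).round(4).tolist())
print('pad',px2w(c,np.array([[198,236],[303,226],[319,345],[217,348]])/1.5,.01).round(4).tolist())
print('pen',px2w(c,np.array([[160,323],[215,331]])/1.5,.005).round(4).tolist())
E
```

```text
[ 0.6394 -0.0531 46.2222] [[0.4, 0.9], [-0.5, 1.2], [-0.4, -0.6], [0.7, -0.9], [-0.1, -0.1], [0.8, -0.1], [0.0, 0.3], [-0.0, 0.3], [-0.5, -0.9], [-0.3, -0.2]]
[ 6.39400e-01 -5.31000e-02  4.62223e+01  1.00000e-04] [[0.4, 0.9], [-0.5, 1.2], [-0.4, -0.5], [0.7, -0.9], [-0.2, -0.1], [0.8, -0.1], [0.1, 0.4], [-0.1, 0.3], [-0.5, -0.9], [-0.3, -0.2]]
rear top z.022 [[0.3657, -0.2515, 0.022], [0.4497, -0.2506, 0.022]]
blade z.013 [[0.4578, -0.2501, 0.013], [0.5264, -0.2493, 0.013]]
pad [[0.3981, -0.4442, 0.01], [0.3863, -0.3361, 0.01], [0.5169, -0.3233, 0.01], [0.5219, -0.4353, 0.01]]
pen [[0.4955, -0.497, 0.005], [0.504, -0.4377, 0.005]]
```

{"fn": "drive_tool", "kwargs": {
  "commands": [
    {"hand": 0,"tx": -0.454,"ty": -0.3475,"tz": 0,"turn": -0.499},
    {"hand": 0,"tx": -0.454,"ty": -0.3475,"tz": 0,"turn": -0.499},
    {"hand": 0,"tx": -0.454,"ty": -0.3475,"tz": 0,"turn": -0.499},
    {"hand": 0,"tx": -0.454,"ty": -0.3475,"tz": 0,"turn": -0.499},
    {"hand": 0,"tx": -0.454,"ty": -0.3475,"tz": 0,"turn": -0.499},
    {"hand": 0,"tx": -0.454,"ty": -0.3475,"tz": 0,"turn": -0.499},
    {"hand": 0,"tx": -0.454,"ty": -0.3475,"tz": 0,"turn": -0.499},
    {"hand": 0,"tx": -0.454,"ty": -0.3475,"tz": -0.1,"turn": -0.499},
    {"hand": 0,"tx": -0.454,"ty": -0.3475,"tz": -0.2,"turn": -0.499},
    {"hand": 0,"tx": -0.454,"ty": -0.3475,"tz": -0.3,"turn": -0.499}
  ]
}}

```text
time_s: 4.1
tcp_pos: [0.3804, -0.253, 0.146]
eef_rot: [-180.0, 0.3, -179.6]
contact_force: [1.6, -0.0, 0.1]
gripper_width: 0.0878
gripper_force: 0.0
```

{"fn": "drive_tool", "kwargs": {
  "commands": [
    {"hand": 0,"tx": 0.001,"ty": 0.001,"tz": -0.07,"turn": 0},
    {"hand": 0,"tx": 0.001,"ty": 0.001,"tz": -0.13,"turn": 0},
    {"hand": 0,"tx": 0.001,"ty": 0.001,"tz": -0.17,"turn": 0},
    {"hand": 0,"tx": 0.001,"ty": 0.001,"tz": -0.185,"turn": 0},
    {"hand": 0,"tx": 0.001,"ty": 0.001,"tz": -0.185,"turn": 0},
    {"hand": 1,"tx": 0.001,"ty": 0.001,"tz": -0.185,"turn": 0},
    {"hand": 1,"tx": 0.001,"ty": 0.001,"tz": -0.185,"turn": 0},
    {"hand": 1,"tx": 0.001,"ty": 0.001,"tz": -0.185,"turn": 0},
    {"hand": 1,"tx": 0.001,"ty": 0.001,"tz": -0.185,"turn": 0}
  ],
  "grip_force": 15
}}

```text
time_s: 5.0
tcp_pos: [0.3826, -0.2514, 0.0358]
eef_rot: [-180.0, 0.1, -179.4]
contact_force: [0.3, 0.3, 0.7]
gripper_width: 0.0612
gripper_force: 0.0
```

{"fn": "drive_tool", "kwargs": {
  "commands": [
    {"hand": 0.3,"tx": 0,"ty": 0,"tz": -0.03,"turn": 0},
    {"hand": 0.3,"tx": 0,"ty": 0,"tz": -0.053,"turn": 0},
    {"hand": 0.3,"tx": 0,"ty": 0,"tz": -0.053,"turn": 0},
    {"hand": 1,"tx": 0,"ty": 0,"tz": -0.053,"turn": 0},
    {"hand": 1,"tx": 0,"ty": 0,"tz": -0.053,"turn": 0},
    {"hand": 1,"tx": 0,"ty": 0,"tz": -0.053,"turn": 0},
    {"hand": 1,"tx": 0,"ty": 0,"tz": -0.053,"turn": 0},
    {"hand": 1,"tx": 0,"ty": 0,"tz": -0.053,"turn": 0},
    {"hand": 1,"tx": 0,"ty": 0,"tz": -0.053,"turn": 0},
    {"hand": 1,"tx": 0,"ty": 0,"tz": -0.053,"turn": 0}
  ],
  "grip_force": 15
}}

```text
time_s: 6.0
tcp_pos: [0.382, -0.2514, 0.0033]
eef_rot: [-180.0, 0.0, -179.4]
contact_force: [-0.1, -0.3, -0.5]
gripper_width: 0.0109
gripper_force: 0.0
```

```bash
python3 - <<'E'
from h import *
print(r.get_state()['gripper_width'])
c=cap('wrist'); save(c,'w3.png',crop=(140,60,400,270),scale=3)
for n in ('top',):
    c=cap(n)
    for t in r.trace('bar',n)[:1]:
        q=np.argwhere(t['pixels'])[:,::-1].astype(np.float32);rr=cv2.minAreaRect(q);print(t['extent'],px2w(c,cv2.boxPoints(rr),.015)[:,:2].round(3).tolist())
E
```

```text
0.010884643427333413
```

View pics/w3.png

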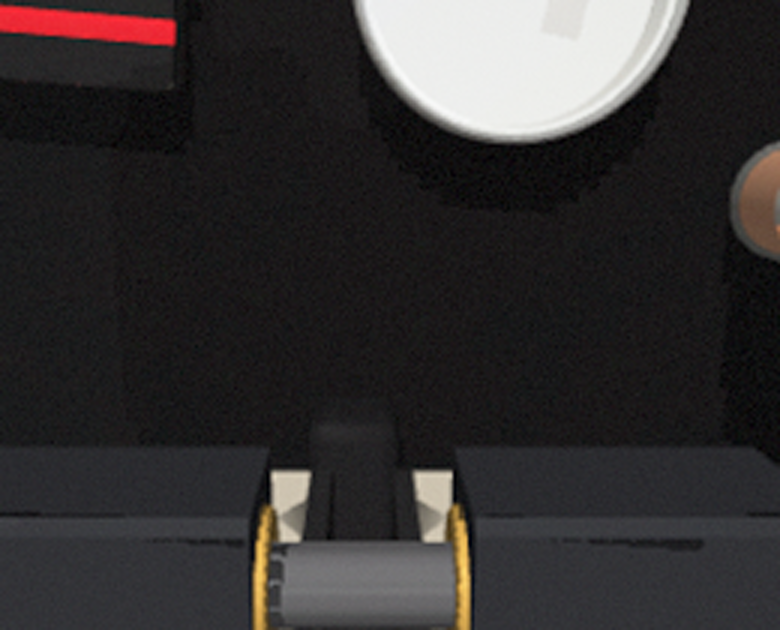

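{"fn": "drive_tool", "kwargs": {
  "commands": [
    {"hand": 1,"tx": 0,"ty": 0,"tz": 0,"turn": 0},
    {"hand": 1,"tx": 0,"ty": 0,"tz": 0,"turn": 0},
    {"hand": 1,"tx": 0,"ty": 0,"tz": 0,"turn": 0}
  ],
  "grip_force": 15
}}

```text
time_s: 6.45
tcp_pos: [0.382, -0.2514, 0.0032]
eef_rot: [180.0, -0.0, -179.4]
contact_force: [0.2, 0.3, 0.1]
gripper_width: 0.0003
gripper_force: 0.0
```

```bash
python3 - <<'E'
from h import *
c=cap('wrist'); save(c,'w4.png',crop=(140,60,400,270),scale=2)
f=c['frame'][60:270,140:400]; g=np.clip(f.astype(float)*4,0,255).astype(np.uint8)
c2=cap('scene'); h=np.clip(c2['frame'][150:290,180:380].astype(float)*2,0,255).astype(np.uint8)
a=cv2.resize(g,(400,320));b=cv2.resize(h,(400,280));b=np.vstack([b,np.zeros((40,400,3),np.uint8)])
cv2.imwrite('pics/w4.png',np.hstack([a,b])[:,:,::-1])
print(px2w(c,[[258,193]],.022), w2px(c,[[.3657,-.2515,.022],[.3657,-.2515,0.0]]))
for t in r.trace('bar','scene')[:2]: 
    print(t['score'],t['extent'])
E
```

```text
[[ 0.35932223 -0.25260221  0.022     ]] [[259.90745451 204.18891323]
 [259.92414171 192.99141286]]
0.92 [221.4, 195.6, 289.7, 240.3]
```

View pics/w4.png

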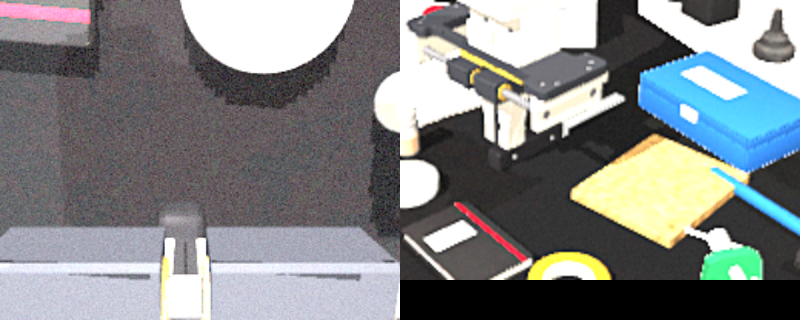

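```bash
python3 - <<'E'
from h import *
c2=cap('scene'); s=c2['state'];p=s['tcp_pos'];print(p,s['gripper_width'],s['contact_force'])
print(w2px(c2,[p,p+[0,0,.019],[.3657,-.2515,.022],[.4537,-.2515,.022],[.3657,-.2605,.022],[.4537,-.2605,.022],[.5437,-.2515,.013]]).round(1).tolist())
h=np.clip(c2['frame'][150:250,200:310].astype(float)*2,0,255).astype(np.uint8)
cv2.imwrite('pics/s5.png',cv2.resize(h,None,fx=6,fy=6,interpolation=cv2.INTER_CUBIC)[:,:,::-1])
E
```

```text
[ 0.38202555 -0.25136557  0.00323919] 0.0003384565519715438 [ 0.57491684  0.07441836 -0.3061278 ]
[[232.4, 230.2], [232.2, 221.9], [225.7, 225.2], [259.3, 209.0], [228.7, 227.1], [262.4, 210.7], [289.9, 198.0]]
```

View pics/s5.png

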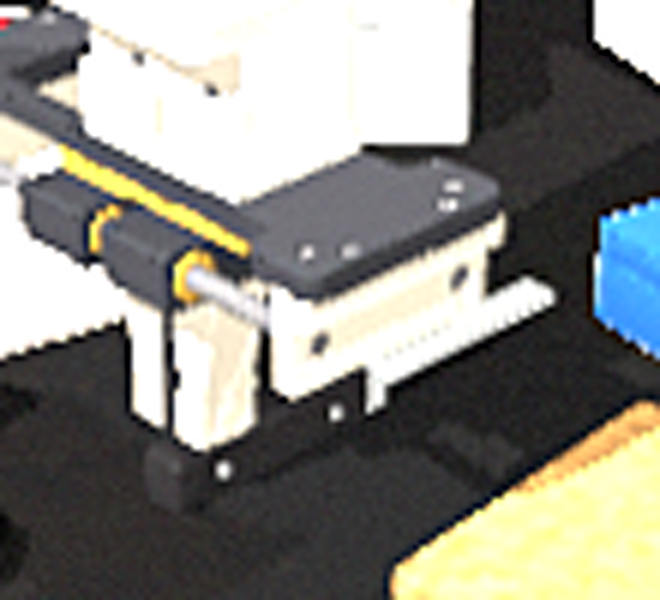

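{"fn": "drive_tool", "kwargs": {
  "commands": [
    {"hand": 0.6,"tx": 0,"ty": 0,"tz": 0,"turn": 0},
    {"hand": 0.6,"tx": 0,"ty": 0,"tz": 0,"turn": 0},
    {"hand": 0.6,"tx": 0,"ty": 0,"tz": 0,"turn": 0},
    {"hand": 0.6,"tx": 0,"ty": 0,"tz": 0,"turn": 0},
    {"hand": 0.6,"tx": 0,"ty": 0,"tz": 0,"turn": 0},
    {"hand": 0.6,"tx": 0.02,"ty": 0,"tz": 0,"turn": 0},
    {"hand": 1,"tx": 0.02,"ty": 0,"tz": 0,"turn": 0},
    {"hand": 1,"tx": 0.02,"ty": 0,"tz": 0,"turn": 0},
    {"hand": 1,"tx": 0.02,"ty": 0,"tz": 0,"turn": 0},
    {"hand": 1,"tx": 0.02,"ty": 0,"tz": 0,"turn": 0}
  ],
  "grip_force": 15
}}

```text
time_s: 7.65
tcp_pos: [0.3938, -0.2513, 0.0032]
eef_rot: [180.0, -0.0, -179.4]
contact_force: [-0.1, -0.1, -0.3]
gripper_width: 0.0084
gripper_force: 0.0
```

```bash
python3 - <<'E'
from h import *
c=cap('scene'); print(c['state']['gripper_width'],c['state']['gripper_force'])
t=r.trace('bar','scene')[0]; print(t['score'],t['extent'])
h=np.clip(c['frame'][150:250,200:310].astype(float)*2,0,255).astype(np.uint8)
cv2.imwrite('pics/s6.png',cv2.resize(h,None,fx=6,fy=6,interpolation=cv2.INTER_CUBIC)[:,:,::-1])
E
```

```text
0.008436292763736654 0.0
0.6 [224.3, 195.6, 291.0, 236.1]
```

```bash
python3 - <<'E'
from h import *
c=cap('scene')
T=[.2037,-.643,.2051]; a=np.radians(-162.425-90); v=np.array([np.cos(a),np.sin(a),0])
for dz in (0,.025):
  for s in (-1,1):
    P=np.array([T+s*k*v+[0,0,dz] for k in (.044,.065)]); print(dz,s,(w2px(c,P)*1.5625).round(0).tolist())
E
```

```text
0 -1 [[620.0, 477.0], [657.0, 490.0]]
0 1 [[482.0, 430.0], [452.0, 420.0]]
0.025 -1 [[626.0, 444.0], [664.0, 456.0]]
0.025 1 [[484.0, 398.0], [453.0, 388.0]]
```

View pics/s6.png

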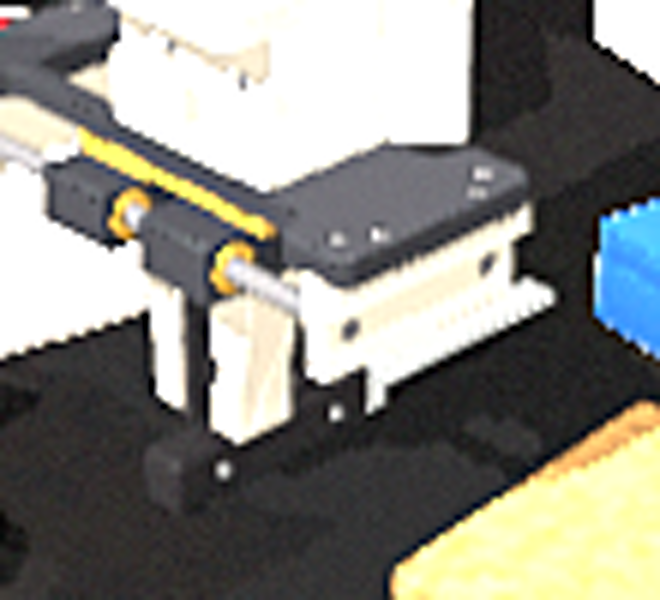

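{"fn": "drive_tool", "kwargs": {
  "commands": [
    {"hand": 0.5,"tx": -0.02,"ty": 0,"tz": 0,"turn": 0},
    {"hand": 0.5,"tx": -0.02,"ty": 0,"tz": 0,"turn": 0},
    {"hand": 0.5,"tx": -0.02,"ty": 0,"tz": 0,"turn": 0},
    {"hand": 0.5,"tx": -0.02,"ty": 0,"tz": 0,"turn": 0},
    {"hand": 0.5,"tx": -0.02,"ty": 0,"tz": -0.01,"turn": 0},
    {"hand": 0.5,"tx": -0.02,"ty": 0,"tz": -0.02,"turn": 0},
    {"hand": 0.5,"tx": -0.02,"ty": 0,"tz": -0.025,"turn": 0},
    {"hand": 0.5,"tx": -0.02,"ty": 0,"tz": -0.028,"turn": 0},
    {"hand": 0.5,"tx": -0.02,"ty": 0,"tz": -0.028,"turn": 0}
  ],
  "grip_force": 15
}}

```text
time_s: 8.7
tcp_pos: [0.3817, -0.2513, -0.014]
eef_rot: [180.0, -0.1, -179.4]
contact_force: [-0.0, -0.3, -0.5]
gripper_width: 0.0438
gripper_force: 0.0
```

{"fn": "drive_tool", "kwargs": {
  "commands": [
    {"hand": 0.5,"tx": 0,"ty": 0,"tz": -0.005,"turn": 0},
    {"hand": 0.5,"tx": 0,"ty": 0,"tz": -0.008,"turn": 0},
    {"hand": 1,"tx": 0,"ty": 0,"tz": -0.008,"turn": 0},
    {"hand": 1,"tx": 0,"ty": 0,"tz": -0.008,"turn": 0},
    {"hand": 1,"tx": 0,"ty": 0,"tz": -0.008,"turn": 0},
    {"hand": 1,"tx": 0,"ty": 0,"tz": -0.008,"turn": 0},
    {"hand": 1,"tx": 0,"ty": 0,"tz": -0.008,"turn": 0}
  ],
  "grip_force": 15
}}

```text
time_s: 9.4
tcp_pos: [0.3821, -0.2514, -0.0182]
eef_rot: [-180.0, 0.0, -179.4]
contact_force: [0.8, 0.0, 0.7]
gripper_width: 0.0179
gripper_force: 15.0
```

{"fn": "drive_tool", "kwargs": {
  "commands": [
    {"hand": 1,"tx": 0,"ty": 0,"tz": 0.05,"turn": 0},
    {"hand": 1,"tx": 0,"ty": 0,"tz": 0.13,"turn": 0},
    {"hand": 1,"tx": 0,"ty": 0,"tz": 0.2,"turn": 0},
    {"hand": 1,"tx": 0,"ty": 0,"tz": 0.28,"turn": 0},
    {"hand": 1,"tx": 0,"ty": 0,"tz": 0.33,"turn": 0},
    {"hand": 1,"tx": 0,"ty": 0,"tz": 0.33,"turn": 0}
  ],
  "grip_force": 15
}}

```text
time_s: 10.0
tcp_pos: [0.3844, -0.2521, 0.1842]
eef_rot: [-179.9, 0.5, -179.4]
contact_force: [0.7, -0.3, -2.1]
gripper_width: 0.0178
gripper_force: 15.0
```

```bash
cat >> h.py <<'E'
def slope(c,y,crop=None):
    """bar in 'scene': assume it lies in the vertical plane through tool axis; returns rear/tip pts"""
E
python3 - <<'E'
from h import *
c=cap('scene'); s=c['state']; print(s['tcp_pos'],s['contact_force'],s['moment'],s['gripper_width'])
t=r.trace('bar','scene')[0]; print(t['score'],t['extent'])
p=s['tcp_pos']+[0,0,.031]
for th in (0,15,30,45,60):
    d=np.array([np.cos(np.radians(th)),0,-np.sin(np.radians(th))]); print(th,w2px(c,[p-d*.016,p+d*.162]).round(0).tolist())
h=np.clip(c['frame'][100:300,150:400].astype(float)*1.7,0,255).astype(np.uint8)
cv2.imwrite('pics/s7.png',cv2.resize(h,None,fx=2,fy=2)[:,:,::-1])
E
```

```text
[ 0.38440253 -0.25210233  0.18415218] [ 0.69382039 -0.26281682 -2.06828321] [-0.04400336 -0.02911843  0.00505095] 0.01777517552842895
0.76 [222.5, 109.4, 295.2, 138.0]
0 [[224.0, 129.0], [295.0, 107.0]]
15 [[224.0, 127.0], [292.0, 128.0]]
30 [[224.0, 125.0], [286.0, 148.0]]
45 [[226.0, 122.0], [276.0, 167.0]]
60 [[227.0, 121.0], [264.0, 184.0]]
```

View pics/s7.png

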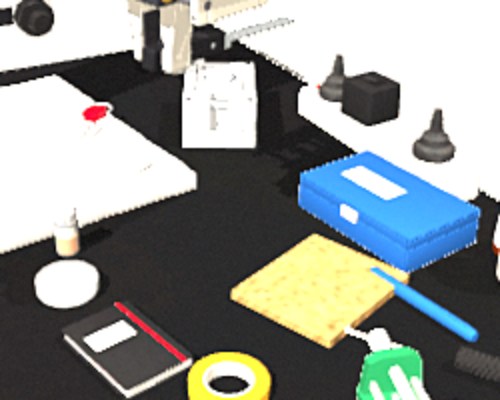

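{"fn": "drive_tool", "kwargs": {
  "commands": [
    {"hand": 1,"tx": 0,"ty": 0,"tz": 0,"turn": 0},
    {"hand": 1,"tx": 0,"ty": 0,"tz": 0,"turn": 0}
  ],
  "grip_force": 5
}}

```text
time_s: 10.3
tcp_pos: [0.3812, -0.2511, 0.1782]
eef_rot: [180.0, -0.2, -179.4]
contact_force: [0.4, 0.6, -1.6]
gripper_width: 0.0182
gripper_force: 5.0
```

```bash
cat > ang.py <<'E'
from h import *
def bar_angle(cam='scene',L=.162,b=.016,dz=.031):
    c=cap(cam); s=c['state']; t=r.trace('bar',cam)
    if not t: print('none'); return
    t=t[0]; m=t['pixels']; p=np.array(s['tcp_pos'])+[0,0,dz]; yaw=np.radians(s['eef_rot'][2]+180)
    best=[]
    q=np.argwhere(m)[:,::-1].astype(float)
    for th in np.arange(-20,91,1.):
        a=np.radians(th); d=np.array([np.cos(a)*np.cos(yaw),np.cos(a)*np.sin(yaw),-np.sin(a)])
        e=w2px(c,[p+d*.08,p+d*L])
        u=(e[1]-e[0])/np.linalg.norm(e[1]-e[0]); n=np.array([-u[1],u[0]])
        along=(q-e[0])@u; sel=along>0
        if sel.sum()<5: continue
        best.append((np.abs((q[sel]-e[0])@n).mean()+0.3*abs(np.percentile(along,99.5)-np.linalg.norm(e[1]-e[0])),th))
    best.sort(); print(cam,'score',round(t['score'],2),t['extent'],'angle',[(round(x,2),y) for x,y in best[:3]],'n',int(m.sum()))
    print('tcp',np.round(s['tcp_pos'],4),'w',round(s['gripper_width'],4),'F',np.round(s['contact_force'],1),'M',np.round(s['moment'],3))
if __name__=='__main__':
    import sys
    for cam in sys.argv[1:] or ['scene']: bar_angle(cam)
E
python3 ang.py scene
```

```text
scene score 0.71 [216.9, 121.1, 269.4, 167.6] angle [(np.float64(3.9), np.float64(45.0)), (np.float64(4.18), np.float64(44.0)), (np.float64(4.2), np.float64(46.0))] n 477
tcp [ 0.3812 -0.2511  0.1782] w 0.0182 F [ 0.4  0.6 -1.6] M [-0.042 -0.059  0.009]
```

{"fn": "drive_tool", "kwargs": {
  "commands": [
    {"hand": 1,"tx": 0,"ty": 0,"tz": 0,"turn": 0}
  ],
  "grip_force": 20
}}

```text
time_s: 10.5
tcp_pos: [0.3816, -0.2513, 0.1789]
eef_rot: [180.0, -0.1, -179.4]
contact_force: [0.7, -0.1, -1.8]
gripper_width: 0.0175
gripper_force: 20.0
```

```bash
python3 ang.py scene top; python3 - <<'E'
from h import *
c=cap('scene'); t=r.trace('bar','scene')[0]; q=np.argwhere(t['pixels'])[:,::-1].astype(np.float32)
print(cv2.boxPoints(cv2.minAreaRect(q)).round(0).tolist()); 
for l in range(int(t['extent'][1]),int(t['extent'][3])+1,6):
    z=q[q[:,1]==l]; 
    if len(z): print(l,z[:,0].min(),z[:,0].max())
E
```

```text
scene score 0.94 [218.4, 125.0, 249.4, 202.2] angle [(np.float64(1.41), np.float64(72.0)), (np.float64(1.44), np.float64(73.0)), (np.float64(1.85), np.float64(74.0))] n 685
tcp [ 0.3816 -0.2513  0.1789] w 0.0175 F [ 0.7 -0.1 -1.8] M [-0.047 -0.031  0.033]
none
[[217.0, 124.0], [230.0, 119.0], [258.0, 198.0], [245.0, 203.0]]
126 219.0 229.0
132 220.0 228.0
138 222.0 229.0
144 224.0 239.0
150 226.0 241.0
156 229.0 243.0
162 231.0 244.0
168 237.0 243.0
174 240.0 244.0
180 242.0 247.0
186 244.0 249.0
192 246.0 251.0
198 249.0 253.0
```

{"fn": "drive_tool", "kwargs": {
  "commands": [
    {"hand": 1,"tx": 0.083,"ty": 0,"tz": 0,"turn": 0},
    {"hand": 1,"tx": 0.133,"ty": 0,"tz": -0.07,"turn": 0},
    {"hand": 1,"tx": 0.133,"ty": 0,"tz": -0.086,"turn": 0},
    {"hand": 1,"tx": 0.1025,"ty": 0,"tz": -0.1,"turn": 0},
    {"hand": 1,"tx": 0.0733,"ty": 0,"tz": -0.1153,"turn": 0},
    {"hand": 1,"tx": 0.0463,"ty": 0,"tz": -0.134,"turn": 0},
    {"hand": 1,"tx": 0.0218,"ty": 0,"tz": -0.1565,"turn": 0},
    {"hand": 1,"tx": 0.0062,"ty": 0,"tz": -0.1738,"turn": 0},
    {"hand": 1,"tx": -0.005,"ty": 0,"tz": -0.189,"turn": 0},
    {"hand": 1,"tx": -0.005,"ty": 0,"tz": -0.189,"turn": 0}
  ],
  "grip_force": 12
}}

```text
time_s: 11.8
tcp_pos: [0.3775, -0.2512, 0.0656]
eef_rot: [180.0, -0.1, -179.5]
contact_force: [0.4, 0.6, -1.4]
gripper_width: 0.0181
gripper_force: 12.0
```

```bash
python3 ang.py scene
```

```text
scene score 0.62 [216.0, 183.4, 278.4, 212.7] angle [(np.float64(1.4), np.float64(37.0)), (np.float64(1.42), np.float64(36.0)), (np.float64(1.99), np.float64(38.0))] n 382
tcp [ 0.3775 -0.2512  0.0656] w 0.0181 F [ 0.4  0.6 -1.4] M [-0.048  0.029  0.042]
```

{"fn": "drive_tool", "kwargs": {
  "commands": [
    {"hand": 1,"tx": 0,"ty": 0,"tz": 0.02,"turn": 0},
    {"hand": 1,"tx": 0,"ty": 0,"tz": 0.1,"turn": 0.09},
    {"hand": 1,"tx": 0.03,"ty": 0,"tz": 0.16,"turn": 0.18},
    {"hand": 1,"tx": 0.08,"ty": 0.04,"tz": 0.207,"turn": 0.27},
    {"hand": 1,"tx": 0.14,"ty": 0.06,"tz": 0.207,"turn": 0.36},
    {"hand": 1,"tx": 0.204,"ty": 0.087,"tz": 0.207,"turn": 0.45},
    {"hand": 1,"tx": 0.204,"ty": 0.087,"tz": 0.207,"turn": 0.508},
    {"hand": 1,"tx": 0.204,"ty": 0.087,"tz": 0.16,"turn": 0.508},
    {"hand": 1,"tx": 0.204,"ty": 0.087,"tz": 0.118,"turn": 0.508},
    {"hand": 1,"tx": 0.204,"ty": 0.087,"tz": 0.118,"turn": 0.508}
  ],
  "grip_force": 40
}}

```text
time_s: 12.9
tcp_pos: [0.4997, -0.1985, 0.1342]
eef_rot: [179.7, -0.2, -133.7]
contact_force: [0.9, 0.5, -2.2]
gripper_width: 0.0176
gripper_force: 40.0
```

```bash
python3 ang.py scene top; python3 - <<'E'
from h import *
c=cap('scene'); s=c['state']; t=r.trace('bar','scene')[0]; q=np.argwhere(t['pixels'])[:,::-1].astype(float)
i=np.argsort(q[:,1]); print('lowest px',q[i[-8:]].tolist()); i=np.argsort(q[:,0]); print('rightmost',q[i[-8:]].tolist())
u=np.array([.6919,.722]); 
p=np.array(s['tcp_pos'])+[0,0,.0295]
for th in (30,34,38):
    a=np.radians(th);print(th,w2px(c,[p+np.r_[u*np.cos(a),-np.sin(a)]*L for L in (.073,.163)]).round(1).tolist())
def w(x,y,z): return [.6394+x*u[0]-y*u[1],-.0531+x*u[1]+y*u[0],z]
print('rod/notch px',w2px(c,[w(-.058,0,.056),w(-.07,.011,.06),w(-.07,-.011,.06),w(-.03,0,.06)]).round(1).tolist())
print(s['eef_rot'])
c=cap('wrist'); t=r.trace('bar','wrist'); print([ (x['score'],x['extent']) for x in t[:1]])
for th in (30,34,38):
    a=np.radians(th);print(th,w2px(c,[p+np.r_[u*np.cos(a),-np.sin(a)]*L for L in (-.016,.073,.163)]).round(1).tolist())
E
```

```text
scene score 0.74 [253.3, 125.2, 261.2, 148.4] angle [(np.float64(1.95), np.float64(36.0)), (np.float64(1.99), np.float64(17.0)), (np.float64(2.1), np.float64(37.0))] n 193
tcp [ 0.4997 -0.1985  0.1342] w 0.0176 F [ 0.9  0.5 -2.2] M [-0.043  0.22  -0.022]
top score 0.53 [205.4, 124.3, 216.9, 132.7] angle [(np.float64(1.88), np.float64(35.0)), (np.float64(2.04), np.float64(36.0)), (np.float64(2.22), np.float64(34.0))] n 89
tcp [ 0.502  -0.1993  0.1377] w 0.0177 F [ 0.1 -1.  -0.9] M [-0.057  0.024 -0.026]
lowest px [[259.0, 145.0], [260.0, 145.0], [261.0, 145.0], [262.0, 145.0], [258.0, 146.0], [259.0, 146.0], [260.0, 146.0], [261.0, 146.0]]
rightmost [[263.0, 126.0], [263.0, 127.0], [263.0, 137.0], [263.0, 138.0], [263.0, 140.0], [263.0, 139.0], [263.0, 142.0], [263.0, 141.0]]
30 [[259.8, 133.4], [259.9, 139.2]]
34 [[259.7, 135.8], [259.9, 143.9]]
38 [[259.7, 138.1], [259.9, 148.7]]
rod/notch px [[258.8, 151.0], [254.1, 151.4], [263.4, 151.5], [258.9, 144.8]]
[-1.79878903e+02  6.79277967e-02 -1.33692189e+02]
[(0.63, [240.9, 195.7, 278.2, 295.7])]
30 [[259.1, 221.3], [259.4, 301.2], [259.5, 345.0]]
34 [[259.1, 223.1], [259.4, 294.1], [259.6, 331.7]]
38 [[259.1, 225.1], [259.4, 287.0], [259.6, 318.9]]
```

{"fn": "drive_tool", "kwargs": {
  "commands": [
    {"hand": 1,"tx": 0.009,"ty": 0.0097,"tz": -0.01,"turn": 0},
    {"hand": 1,"tx": 0.018,"ty": 0.0194,"tz": -0.02,"turn": 0},
    {"hand": 1,"tx": 0.027,"ty": 0.029,"tz": -0.03,"turn": 0},
    {"hand": 1,"tx": 0.037,"ty": 0.039,"tz": -0.04,"turn": 0},
    {"hand": 1,"tx": 0.037,"ty": 0.039,"tz": -0.04,"turn": 0}
  ],
  "grip_force": 40
}}

```text
time_s: 13.8
tcp_pos: [0.5239, -0.1748, 0.1117]
eef_rot: [179.9, -0.1, -133.7]
contact_force: [-0.0, 0.1, -2.0]
gripper_width: 0.0178
gripper_force: 40.0
```

```bash
python3 ang.py scene top
```

```text
scene score 0.53 [169.0, 236.0, 198.7, 255.7] angle [(np.float64(91.56), np.float64(90.0)), (np.float64(91.76), np.float64(89.0)), (np.float64(91.96), np.float64(88.0))] n 602
tcp [ 0.5239 -0.1748  0.1117] w 0.0178 F [-0.   0.1 -2. ] M [-0.025  0.171  0.045]
top score 0.62 [198.4, 119.5, 206.6, 124.9] angle [(np.float64(1.41), np.float64(35.0)), (np.float64(1.48), np.float64(36.0)), (np.float64(1.73), np.float64(37.0))] n 34
tcp [ 0.5236 -0.1755  0.1126] w 0.0179 F [-0.4 -1.1 -1.8] M [-0.041  0.039  0.04 ]
```

{"fn": "drive_tool", "kwargs": {
  "commands": [
    {"hand": 1,"tx": 0.005,"ty": 0.006,"tz": -0.0065,"turn": 0},
    {"hand": 1,"tx": 0.01,"ty": 0.012,"tz": -0.013,"turn": 0},
    {"hand": 1,"tx": 0.0155,"ty": 0.018,"tz": -0.0192,"turn": 0},
    {"hand": 1,"tx": 0.0155,"ty": 0.018,"tz": -0.0192,"turn": 0}
  ],
  "grip_force": 40
}}

```text
time_s: 14.4
tcp_pos: [0.533, -0.1645, 0.1008]
eef_rot: [180.0, -0.0, -133.7]
contact_force: [-0.4, 0.4, -1.7]
gripper_width: 0.0176
gripper_force: 40.0
```

```bash
python3 ang.py top
```

```text
none
```

{"fn": "drive_tool", "kwargs": {
  "commands": [
    {"hand": 1,"tx": -0.002,"ty": -0.002,"tz": -0.004,"turn": 0},
    {"hand": 1,"tx": -0.0065,"ty": -0.007,"tz": -0.014,"turn": 0},
    {"hand": 1,"tx": -0.0121,"ty": -0.0126,"tz": -0.025,"turn": 0},
    {"hand": 1,"tx": -0.0168,"ty": -0.0175,"tz": -0.0375,"turn": 0},
    {"hand": 1,"tx": -0.0212,"ty": -0.0221,"tz": -0.0507,"turn": 0},
    {"hand": 1,"tx": -0.0212,"ty": -0.0221,"tz": -0.0507,"turn": 0}
  ],
  "grip_force": 40
}}

```text
time_s: 15.1
tcp_pos: [0.5206, -0.1785, 0.0706]
eef_rot: [-180.0, 0.0, -133.7]
contact_force: [2.9, 2.0, 1.7]
gripper_width: 0.0177
gripper_force: 40.0
```

{"fn": "drive_tool", "kwargs": {
  "commands": [
    {"hand": 1,"tx": -0.0036,"ty": -0.0038,"tz": -0.0136,"turn": 0},
    {"hand": 1,"tx": -0.0066,"ty": -0.0069,"tz": -0.0272,"turn": 0},
    {"hand": 1,"tx": -0.0088,"ty": -0.0092,"tz": -0.041,"turn": 0},
    {"hand": 1,"tx": -0.0105,"ty": -0.011,"tz": -0.0555,"turn": 0},
    {"hand": 1,"tx": -0.0105,"ty": -0.011,"tz": -0.0555,"turn": 0}
  ],
  "grip_force": 40
}}

```text
time_s: 15.6
tcp_pos: [0.5128, -0.185, 0.0364]
eef_rot: [179.9, -0.1, -133.7]
contact_force: [1.4, -0.1, 1.1]
gripper_width: 0.0176
gripper_force: 40.0
```

```bash
python3 ang.py top
```

```text
top score 0.75 [276.0, 239.0, 315.3, 270.8] angle [(np.float64(77.52), np.float64(90.0)), (np.float64(82.19), np.float64(89.0)), (np.float64(87.13), np.float64(88.0))] n 1039
tcp [ 0.5128 -0.185   0.0364] w 0.0176 F [ 1.4 -0.1  1.1] M [ 0.205 -0.62  -0.112]
```

{"fn": "drive_tool", "kwargs": {
  "commands": [
    {"hand": 1,"tx": -0.0005,"ty": -0.0005,"tz": -0.008,"turn": 0},
    {"hand": 1,"tx": -0.0009,"ty": -0.0009,"tz": -0.0165,"turn": 0},
    {"hand": 1,"tx": -0.001,"ty": -0.001,"tz": -0.022,"turn": 0},
    {"hand": 1,"tx": -0.001,"ty": -0.001,"tz": -0.025,"turn": 0},
    {"hand": 1,"tx": -0.001,"ty": -0.001,"tz": -0.025,"turn": 0}
  ],
  "grip_force": 40
}}

```text
time_s: 16.2
tcp_pos: [0.5129, -0.1855, 0.0225]
eef_rot: [180.0, -0.0, -133.7]
contact_force: [-1.1, -1.8, 1.8]
gripper_width: 0.0174
gripper_force: 40.0
```

```bash
python3 - <<'E'
from h import *
out=[]
u=np.array([.6919,.722])
def w(x,y,z): return [.6394+x*u[0]-y*u[1],-.0531+x*u[1]+y*u[0],z]
for n in ('scene','top'):
    c=cap(n); 
    print(n,w2px(c,[w(-.03,0,.06),w(-.03,0,.072),w(.05,0,.06)]).round(1).tolist())
    for l in ('cover','bar','cover_front'):
        for t in r.trace(l,n)[:1]: print(l,t['score'],t['extent'])
    p=w2px(c,[w(-.03,0,.06)])[0].astype(int); out.append(cv2.resize(c['frame'][max(p[1]-45,0):p[1]+45,p[0]-50:p[0]+50],(400,360),interpolation=cv2.INTER_CUBIC))
cv2.imwrite('pics/l8.png',np.hstack(out)[:,:,::-1])
s=c['state'];print(s['tcp_pos'],s['contact_force'],s['moment'])
E
```

```text
scene [[258.9, 144.8], [259.0, 140.3], [259.2, 132.8]]
bar 0.7 [253.3, 144.4, 262.3, 184.3]
cover_front 0.53 [175.8, 201.0, 190.3, 228.5]
top [[196.6, 117.3], [195.9, 115.7], [174.8, 96.4]]
[ 0.51291507 -0.18548404  0.02275858] [-0.79751492 -2.71827027  0.88876245] [-0.47066095  0.54736479 -0.06479706]
```

View pics/l8.png

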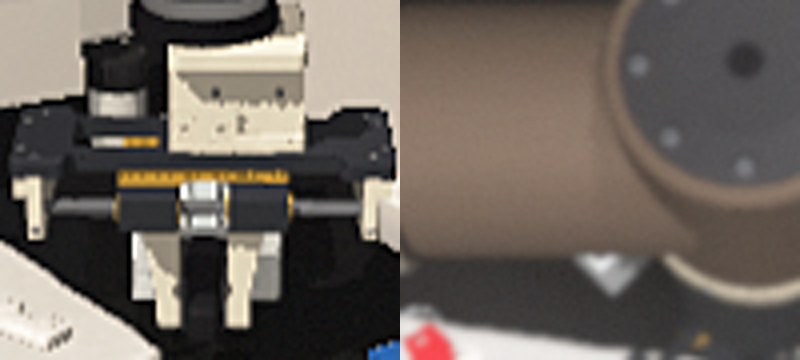

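{"fn": "drive_tool", "kwargs": {
  "commands": [
    {"hand": 1,"tx": -0.012,"ty": -0.012,"tz": 0,"turn": 0},
    {"hand": 1,"tx": -0.024,"ty": -0.025,"tz": -0.001,"turn": 0},
    {"hand": 1,"tx": -0.036,"ty": -0.0375,"tz": -0.002,"turn": 0},
    {"hand": 1,"tx": -0.048,"ty": -0.05,"tz": -0.003,"turn": 0},
    {"hand": 1,"tx": -0.06,"ty": -0.0625,"tz": -0.004,"turn": 0},
    {"hand": 1,"tx": -0.075,"ty": -0.078,"tz": -0.004,"turn": 0},
    {"hand": 1,"tx": -0.09,"ty": -0.094,"tz": -0.004,"turn": 0},
    {"hand": 1,"tx": -0.09,"ty": -0.094,"tz": -0.004,"turn": 0}
  ],
  "grip_force": 40
}}

```text
time_s: 17.4
tcp_pos: [0.4575, -0.2429, 0.0203]
eef_rot: [179.9, -0.0, -133.8]
contact_force: [-0.7, 0.4, -1.9]
gripper_width: 0.0174
gripper_force: 40.0
```

```bash
python3 ang.py scene; python3 - <<'E'
from h import *
u=np.array([.6919,.722])
def w(x,y,z): return [.6394+x*u[0]-y*u[1],-.0531+x*u[1]+y*u[0],z]
for n in ('scene','top'):
    c=cap(n)
    a=np.radians(9);
    for nm,P in (('flush',[w(x,y,.06) for x,y in ((-.03,-.028),(-.03,.028),(.05,.028),(.05,-.028))]),('up',[w(x,y,.06+(.05-x)*.15) for x,y in ((-.03,-.028),(-.03,.028),(.05,.028),(.05,-.028))])): print(n,nm,w2px(c,P).round(1).tolist())
    for t in r.trace('cover',n)[:1]:
        q=np.argwhere(t['pixels'])[:,::-1].astype(np.float32); print('cover',t['score'],t['extent'],cv2.boxPoints(cv2.minAreaRect(q)).round(1).tolist() if len(q)>3 else '')
E
```

```text
scene score 0.74 [252.0, 160.7, 261.2, 205.8] angle [(np.float64(1.73), np.float64(2.0)), (np.float64(1.86), np.float64(37.0)), (np.float64(1.92), np.float64(1.0))] n 290
tcp [ 0.4575 -0.2429  0.0203] w 0.0174 F [-0.7  0.4 -1.9] M [-0.03   0.086  0.002]
scene flush [[270.4, 144.9], [247.5, 144.8], [248.4, 132.7], [270.0, 132.9]]
scene up [[270.5, 140.3], [247.4, 140.2], [248.4, 132.7], [270.0, 132.9]]
top flush [[204.4, 109.8], [188.8, 124.8], [167.0, 103.8], [182.6, 89.0]]
top up [[203.8, 108.1], [188.0, 123.3], [167.0, 103.8], [182.6, 89.0]]
```

{"fn": "drive_tool", "kwargs": {
  "commands": [
    {"hand": 1,"tx": 0,"ty": -0.03,"tz": 0.07,"turn": 0},
    {"hand": 1,"tx": 0.06,"ty": -0.1,"tz": 0.12,"turn": 0},
    {"hand": 1,"tx": 0.12,"ty": -0.16,"tz": 0.18,"turn": 0},
    {"hand": 1,"tx": 0.16,"ty": -0.19,"tz": 0.2,"turn": 0},
    {"hand": 1,"tx": 0.16,"ty": -0.19,"tz": 0.2,"turn": 0}
  ],
  "grip_force": 40
}}

```text
time_s: 18.2
tcp_pos: [0.5601, -0.3593, 0.1434]
eef_rot: [-179.6, 0.1, -133.7]
contact_force: [-0.6, -0.1, -1.9]
gripper_width: 0.018
gripper_force: 40.0
```

```bash
cat > cov.py <<'E'
from h import *
u=np.array([.6919,.722])
def w(x,y,z): return [.6394+x*u[0]-y*u[1],-.0531+x*u[1]+y*u[0],z]
def cov(n):
    c=cap(n); g=cv2.cvtColor(c['frame'],cv2.COLOR_RGB2GRAY)
    for nm,k in (('flush',0),('up',.15)): print(n,nm,w2px(c,[w(x,y,.06+(.05-x)*k) for x,y in ((-.03,-.028),(-.03,.028),(.05,.028),(.05,-.028))]).round(1).tolist())
    for l in ('cover','cell'):
      for t in r.trace(l,n)[:1]:
        q=np.argwhere(t['pixels'])[:,::-1].astype(np.float32); print(l,round(t['score'],2),t['extent'],cv2.boxPoints(cv2.minAreaRect(q)).round(1).tolist() if len(q)>3 else '')
    return c,g
E
python3 - <<'E'
from cov import *
for n in ('scene','top'):
    c,g=cov(n)
    if n=='scene': print(g[126:162,244:276:2])
E
```

```text
scene flush [[270.4, 144.9], [247.5, 144.8], [248.4, 132.7], [270.0, 132.9]]
scene up [[270.5, 140.3], [247.4, 140.2], [248.4, 132.7], [270.0, 132.9]]
cover 0.54 [250.0, 131.8, 270.9, 143.6] [[248.0, 133.0], [270.0, 133.0], [270.0, 144.0], [248.0, 144.0]]
cell 0.94 [242.3, 131.3, 277.3, 176.8] [[241.0, 131.0], [278.0, 131.0], [278.0, 173.0], [241.0, 173.0]]
[[ 59   8  11   8  16  16  17  17  18  16  18  17  17  17  18  15]
 [ 60   5  80  42  15  17  17  19  17  15  18  20  18  15  15  14]
 [ 58  45 138 116  13  14  20  14  17  16  13  14  16  15  15  19]
 [ 54 115 159 151  36   9   8   7   7   9   8   9  10   5  12  13]
 [ 72 128 160 172  74  33  33  33  33  32  33  32  32  33  17  18]
 [129  69 162 237 207 201 200 199 200 199 197 198 199 205 133  24]
 [223 183 152 238 238 253 253 253 253 252 251 244 221 248 233 183]
 [253 250 138 213 204 219 210 209 212 225 218 218 163 163 250 252]
 [246 242 142 234 213 191 180 178 178 204 190 212 236 149 244 243]
 [244 242 125 235 139 177 182 183 183 180 183 127 229 164 244 240]
 [244 241 159 234 157 163 170 171 170 162 154 126 229 186 243 239]
 [2
[... 1117 characters left out ...]
9 212 204 238 210]
 [212 202 209 213 211 173  95 152 120 119 232 207 211 204 230 209]
 [214 196 211 212 208 171 115 190 157 153 232 211 210 207 207 212]
 [205 197 211 211 209 172 124 211 213 211 233 209 210 207 215 211]
 [205 201 213 212 209 171 124 206 209 203 232 210 210 208 214 205]
 [207 202 214 211 208 171 124 207 207 203 232 211 212 207 206 207]
 [207 204 213 211 206 170 124 208 207 201 232 210 210 206 206 208]
 [206 205 211 213 206 172 124 177 207 202 234 210 210 205 209 206]
 [210 205 211 210 205 172 125 118 209 202 234 211 209 205 209 208]]
top flush [[204.4, 109.8], [188.8, 124.8], [167.0, 103.8], [182.6, 89.0]]
top up [[203.8, 108.1], [188.0, 123.3], [167.0, 103.8], [182.6, 89.0]]
```

{"fn": "drive_tool", "kwargs": {
  "commands": [
    {"hand": 1,"tx": -0.07,"ty": 0.045,"tz": 0,"turn": -0.08},
    {"hand": 1,"tx": -0.14,"ty": 0.09,"tz": 0,"turn": -0.17},
    {"hand": 1,"tx": -0.21,"ty": 0.135,"tz": 0,"turn": -0.26},
    {"hand": 1,"tx": -0.283,"ty": 0.18,"tz": 0,"turn": -0.35},
    {"hand": 1,"tx": -0.283,"ty": 0.18,"tz": 0,"turn": -0.44},
    {"hand": 1,"tx": -0.283,"ty": 0.18,"tz": -0.06,"turn": -0.508},
    {"hand": 1,"tx": -0.283,"ty": 0.18,"tz": -0.13,"turn": -0.508},
    {"hand": 1,"tx": -0.283,"ty": 0.18,"tz": -0.2,"turn": -0.508},
    {"hand": 1,"tx": -0.283,"ty": 0.18,"tz": -0.24,"turn": -0.508},
    {"hand": 1,"tx": -0.283,"ty": 0.18,"tz": -0.24,"turn": -0.508}
  ],
  "grip_force": 40
}}

```text
time_s: 19.5
tcp_pos: [0.3819, -0.2468, -0.0063]
eef_rot: [179.9, -0.4, -179.4]
contact_force: [-1.0, -0.5, -2.1]
gripper_width: 0.0178
gripper_force: 40.0
```

```bash
python3 ang.py scene
```

```text
scene score 0.48 [222.5, 188.9, 287.0, 230.1] angle [(np.float64(0.91), np.float64(-1.0)), (np.float64(1.14), np.float64(-2.0)), (np.float64(1.53), np.float64(0.0))] n 87
tcp [ 0.3819 -0.2468 -0.0063] w 0.0178 F [-1.  -0.5 -2.1] M [-0.024  0.133  0.005]
```

{"fn": "drive_tool", "kwargs": {
  "commands": [
    {"hand": 1,"tx": 0,"ty": 0,"tz": -0.008,"turn": 0},
    {"hand": 1,"tx": 0,"ty": 0,"tz": -0.014,"turn": 0}
  ],
  "grip_force": 30
}}

```text
time_s: 19.8
tcp_pos: [0.3867, -0.248, -0.0108]
eef_rot: [-180.0, 0.2, -179.4]
contact_force: [-0.4, 0.3, -2.1]
gripper_width: 0.0175
gripper_force: 30.0
```

{"fn": "drive_tool", "kwargs": {
  "commands": [
    {"hand": 1,"tx": 0,"ty": 0,"tz": -0.003,"turn": 0},
    {"hand": 1,"tx": 0,"ty": 0,"tz": -0.006,"turn": 0},
    {"hand": 0.6,"tx": 0,"ty": 0,"tz": -0.006,"turn": 0},
    {"hand": 0.6,"tx": 0,"ty": 0,"tz": -0.006,"turn": 0},
    {"hand": 0.6,"tx": 0,"ty": 0,"tz": -0.006,"turn": 0},
    {"hand": 0.6,"tx": 0,"ty": 0,"tz": -0.006,"turn": 0},
    {"hand": 0.6,"tx": 0,"ty": 0,"tz": -0.006,"turn": 0}
  ],
  "grip_force": 6
}}

```text
time_s: 20.5
tcp_pos: [0.3857, -0.2479, -0.0155]
eef_rot: [-180.0, 0.0, -179.4]
contact_force: [-0.9, -0.5, 0.7]
gripper_width: 0.0351
gripper_force: 0.0
```

{"fn": "drive_tool", "kwargs": {
  "commands": [
    {"hand": 0.25,"tx": 0,"ty": 0,"tz": 0.08,"turn": 0},
    {"hand": 0.25,"tx": 0,"ty": 0,"tz": 0.16,"turn": 0.08},
    {"hand": 0.25,"tx": 0.06,"ty": 0.05,"tz": 0.21,"turn": 0.16},
    {"hand": 0.25,"tx": 0.12,"ty": 0.09,"tz": 0.26,"turn": 0.25},
    {"hand": 0.25,"tx": 0.18,"ty": 0.135,"tz": 0.3,"turn": 0.33},
    {"hand": 0.25,"tx": 0.24,"ty": 0.18,"tz": 0.34,"turn": 0.42},
    {"hand": 0.25,"tx": 0.3,"ty": 0.225,"tz": 0.38,"turn": 0.508},
    {"hand": 0.25,"tx": 0.36,"ty": 0.27,"tz": 0.42,"turn": 0.508},
    {"hand": 0.25,"tx": 0.42,"ty": 0.315,"tz": 0.46,"turn": 0.508},
    {"hand": 0.25,"tx": 0.447,"ty": 0.338,"tz": 0.5,"turn": 0.508}
  ],
  "grip_force": 30
}}

```text
time_s: 21.5
tcp_pos: [0.6547, -0.0433, 0.2839]
eef_rot: [179.9, -0.1, -133.7]
contact_force: [1.5, 0.1, -1.1]
gripper_width: 0.0657
gripper_force: 0.0
```

```bash
python3 - <<'E'
from cov import *
from scipy.optimize import least_squares
c,g=cov('wrist'); print(c['state']['tcp_pos'],c['state']['eef_rot'])
c,g=cov('scene')
t=r.trace('bar','scene')[:1]; print([(x['score'],x['extent']) for x in t])
E
```

```text
wrist flush [[241.5, 122.0], [284.9, 122.2], [283.5, 182.3], [242.3, 182.2]]
wrist up [[240.9, 122.6], [285.7, 122.7], [283.5, 182.3], [242.3, 182.2]]
cover 0.81 [241.5, 124.5, 287.5, 184.5] [[241.0, 122.0], [285.0, 122.0], [285.0, 182.0], [241.0, 182.0]]
cell 0.79 [225.5, 88.9, 301.0, 193.1] [[229.0, 90.0], [297.0, 90.0], [297.0, 192.0], [229.0, 192.0]]
[ 0.65470513 -0.04329512  0.28393704] [ 1.79909247e+02 -8.77598582e-02 -1.33676603e+02]
scene flush [[270.4, 144.9], [247.5, 144.8], [248.4, 132.7], [270.0, 132.9]]
scene up [[270.5, 140.3], [247.4, 140.2], [248.4, 132.7], [270.0, 132.9]]
cover 0.33 [262.4, 217.0, 354.2, 273.2] [[263.20001220703125, 248.60000610351562], [286.5, 203.0], [354.6000061035156, 237.8000030517578], [331.29998779296875, 283.3999938964844]]
cell 0.95 [241.8, 130.6, 275.0, 176.8] [[242.0, 132.0], [276.0, 132.0], [276.0, 173.0], [242.0, 173.0]]
[(0.8, [222.4, 194.3, 288.3, 235.8])]
```

{"fn": "drive_tool", "kwargs": {
  "commands": [
    {"hand": 0.25,"tx": -0.0485,"ty": -0.0403,"tz": -0.03,"turn": 0},
    {"hand": 0.25,"tx": -0.0485,"ty": -0.0403,"tz": -0.11,"turn": 0},
    {"hand": 0.25,"tx": -0.0485,"ty": -0.0403,"tz": -0.19,"turn": 0},
    {"hand": 0.25,"tx": -0.0485,"ty": -0.0403,"tz": -0.27,"turn": 0},
    {"hand": 0.25,"tx": -0.0485,"ty": -0.0403,"tz": -0.33,"turn": 0},
    {"hand": 0.25,"tx": -0.0485,"ty": -0.0403,"tz": -0.37,"turn": 0},
    {"hand": 0.25,"tx": -0.0485,"ty": -0.0403,"tz": -0.39,"turn": 0},
    {"hand": 0.25,"tx": -0.0485,"ty": -0.0403,"tz": -0.39,"turn": 0}
  ],
  "grip_force": 30
}}

```text
time_s: 22.65
tcp_pos: [0.623, -0.0699, 0.0489]
eef_rot: [179.9, -0.2, -133.8]
contact_force: [0.9, -0.1, 0.8]
gripper_width: 0.0659
gripper_force: 0.0
```

Probe down for the cell top in small steps.

{"fn": "drive_tool", "kwargs": {
  "commands": [
    {"hand": 0.25,"tx": 0.002,"ty": 0.002,"tz": -0.003,"turn": 0},
    {"hand": 0.25,"tx": 0.003,"ty": 0.003,"tz": -0.006,"turn": 0},
    {"hand": 0.25,"tx": 0.003,"ty": 0.003,"tz": -0.009,"turn": 0},
    {"hand": 0.25,"tx": 0.003,"ty": 0.003,"tz": -0.009,"turn": 0}
  ]
}}

```text
time_s: 23.05
tcp_pos: [0.6267, -0.0673, 0.0456]
eef_rot: [-180.0, 0.0, -133.7]
contact_force: [0.4, 0.2, 0.4]
gripper_width: 0.0659
gripper_force: 0.0
```

{"fn": "drive_tool", "kwargs": {
  "commands": [
    {"hand": 0.25,"tx": 0,"ty": 0,"tz": -0.002,"turn": 0},
    {"hand": 0.25,"tx": 0,"ty": 0,"tz": -0.003,"turn": 0},
    {"hand": 0.25,"tx": 0,"ty": 0,"tz": -0.003,"turn": 0}
  ]
}}

```text
time_s: 23.35
tcp_pos: [0.6263, -0.0674, 0.0432]
eef_rot: [180.0, -0.0, -133.7]
contact_force: [-0.6, 0.1, 0.6]
gripper_width: 0.0657
gripper_force: 0.0
```

{"fn": "drive_tool", "kwargs": {
  "commands": [
    {"hand": 0.25,"tx": 0,"ty": 0,"tz": -0.002,"turn": 0},
    {"hand": 0.25,"tx": 0,"ty": 0,"tz": -0.003,"turn": 0},
    {"hand": 0.25,"tx": 0,"ty": 0,"tz": -0.003,"turn": 0}
  ]
}}

```text
time_s: 23.65
tcp_pos: [0.6263, -0.0675, 0.0412]
eef_rot: [180.0, -0.0, -133.7]
contact_force: [-1.2, 0.8, -0.9]
gripper_width: 0.0657
gripper_force: 0.0
```

{"fn": "drive_tool", "kwargs": {
  "commands": [
    {"hand": 0.25,"tx": 0,"ty": 0,"tz": -0.002,"turn": 0},
    {"hand": 0.25,"tx": 0,"ty": 0,"tz": -0.003,"turn": 0},
    {"hand": 0.25,"tx": 0,"ty": 0,"tz": -0.003,"turn": 0}
  ]
}}

```text
time_s: 23.95
tcp_pos: [0.6264, -0.0674, 0.0399]
eef_rot: [-180.0, 0.0, -133.7]
contact_force: [-1.3, 0.5, 4.3]
gripper_width: 0.0657
gripper_force: 1.5
```

{"fn": "drive_tool", "kwargs": {
  "commands": [
    {"hand": 0.25,"tx": 0,"ty": 0,"tz": 0.003,"turn": 0},
    {"hand": 1,"tx": 0,"ty": 0,"tz": 0.003,"turn": 0},
    {"hand": 1,"tx": 0,"ty": 0,"tz": 0.003,"turn": 0},
    {"hand": 1,"tx": 0,"ty": 0,"tz": 0.003,"turn": 0},
    {"hand": 1,"tx": 0,"ty": 0,"tz": 0.003,"turn": 0}
  ],
  "grip_force": 40
}}

```text
time_s: 24.45
tcp_pos: [0.6264, -0.0674, 0.0414]
eef_rot: [180.0, -0.0, -133.7]
contact_force: [-0.7, 0.7, -0.1]
gripper_width: 0.0554
gripper_force: 40.0
```

{"fn": "drive_tool", "kwargs": {
  "commands": [
    {"hand": 1,"tx": 0,"ty": 0,"tz": 0.012,"turn": 0},
    {"hand": 1,"tx": 0,"ty": 0,"tz": 0.025,"turn": 0},
    {"hand": 1,"tx": 0,"ty": 0,"tz": 0.04,"turn": 0},
    {"hand": 1,"tx": 0,"ty": 0,"tz": 0.06,"turn": 0},
    {"hand": 1,"tx": 0,"ty": 0,"tz": 0.1,"turn": 0},
    {"hand": 1,"tx": 0,"ty": 0,"tz": 0.15,"turn": 0},
    {"hand": 1,"tx": 0,"ty": 0,"tz": 0.2,"turn": 0},
    {"hand": 1,"tx": 0,"ty": 0,"tz": 0.2,"turn": 0}
  ],
  "grip_force": 40
}}

```text
time_s: 25.25
tcp_pos: [0.6293, -0.0675, 0.1676]
eef_rot: [-179.6, 0.4, -133.7]
contact_force: [0.0, 0.2, -1.2]
gripper_width: 0.0555
gripper_force: 40.0
```

```bash
python3 - <<'E'
from cov import *
for n in ('scene','top'):
    c=cap(n); s=c['state']; p=np.array(s['tcp_pos']); print(p,s['gripper_width'],s['contact_force'],s['moment'])
    ux=np.r_[u,0]; uy=np.array([-u[1],u[0],0])
    for k in (0,9,20,40):
        a=np.radians(k); d=ux*np.cos(a)-np.array([0,0,np.sin(a)]); f=p+[0,0,.03]-d*.01
        q=[f+uy*y+d*x for x,y in ((0,-.028),(0,.028),(.08,.028),(.08,-.028))]; print(n,k,w2px(c,q).round(0).tolist())
    for t in r.trace('cover',n)[:2]:
        m=np.argwhere(t['pixels'])[:,::-1].astype(np.float32); print('cover',round(t['score'],2),t['extent'],len(m))
E
```

```text
[ 0.62933909 -0.06748171  0.16762777] 0.05545557744710646 [ 0.03759986  0.22191223 -1.15644656] [ 0.04517918 -0.09053594  0.06001877]
scene 0 [[272.0, 89.0], [248.0, 89.0], [249.0, 80.0], [272.0, 80.0]]
scene 9 [[273.0, 88.0], [248.0, 88.0], [249.0, 84.0], [272.0, 84.0]]
scene 20 [[273.0, 88.0], [248.0, 87.0], [249.0, 90.0], [272.0, 90.0]]
scene 40 [[273.0, 86.0], [248.0, 86.0], [249.0, 100.0], [272.0, 100.0]]
cover 0.63 [249.1, 84.8, 271.9, 90.1] 193
[ 0.62671629 -0.06723735  0.16291201] 0.05538300322308821 [ 0.06361496  0.25215964 -2.90347428] [-1.65155522e-04  2.10584613e-01  3.56984267e-02]
top 0 [[197.0, 88.0], [179.0, 105.0], [153.0, 81.0], [171.0, 64.0]]
top 9 [[197.0, 87.0], [178.0, 105.0], [155.0, 83.0], [173.0, 66.0]]
top 20 [[196.0, 87.0], [178.0, 104.0], [157.0, 87.0], [175.0, 70.0]]
top 40 [[196.0, 86.0], [177.0, 103.0], [163.0, 94.0], [180.0, 78.0]]
cover 0.83 [158.5, 76.6, 196.8, 104.0] 234
```

{"fn": "drive_tool", "kwargs": {
  "commands": [
    {"hand": 1,"tx": -0.045,"ty": -0.07,"tz": 0,"turn": -0.07},
    {"hand": 1,"tx": -0.09,"ty": -0.14,"tz": 0,"turn": -0.14},
    {"hand": 1,"tx": -0.135,"ty": -0.21,"tz": 0,"turn": -0.21},
    {"hand": 1,"tx": -0.18,"ty": -0.28,"tz": 0,"turn": -0.28},
    {"hand": 1,"tx": -0.225,"ty": -0.35,"tz": 0,"turn": -0.35},
    {"hand": 1,"tx": -0.27,"ty": -0.42,"tz": 0,"turn": -0.42},
    {"hand": 1,"tx": -0.31,"ty": -0.49,"tz": -0.01,"turn": -0.459},
    {"hand": 1,"tx": -0.3345,"ty": -0.534,"tz": -0.06,"turn": -0.459},
    {"hand": 1,"tx": -0.3345,"ty": -0.534,"tz": -0.13,"turn": -0.459},
    {"hand": 1,"tx": -0.3345,"ty": -0.534,"tz": -0.15,"turn": -0.459}
  ],
  "grip_force": 40
}}

```text
time_s: 26.45
tcp_pos: [0.4216, -0.3868, 0.0665]
eef_rot: [179.7, -0.4, -175.2]
contact_force: [-1.3, 0.9, -2.3]
gripper_width: 0.0553
gripper_force: 40.0
```

```bash
python3 - <<'E'
from h import *
for n in ('scene',):
    c=cap(n); s=c['state']; p=np.array(s['tcp_pos']); print(p,s['eef_rot'],s['contact_force'],s['moment'])
    y=np.radians(s['eef_rot'][2]+180); ux=np.array([np.cos(y),np.sin(y),0]); uy=np.array([-ux[1],ux[0],0])
    for k in (0,9,20,30):
        a=np.radians(k); d=ux*np.cos(a)-np.array([0,0,np.sin(a)]); f=p+[0,0,.03]-d*.01
        print(n,k,w2px(c,[f+uy*yy+d*x for x,yy in ((0,-.028),(0,.028),(.08,.028),(.08,-.028))]).round(0).tolist())
    for l in ('cover','pad_top'):
      for t in r.trace(l,n)[:1]:
        m=np.argwhere(t['pixels'])[:,::-1].astype(np.float32); print(l,round(t['score'],2),t['extent'],len(m),cv2.boxPoints(cv2.minAreaRect(m)).round(0).tolist())
E
```

```text
[ 0.42155215 -0.38675992  0.06647318] [ 179.71188701   -0.3940474  -175.20771983] [-1.26719791  0.87825478 -2.30265738] [0.1172654  0.203709   0.00321747]
scene 0 [[310.0, 216.0], [284.0, 205.0], [311.0, 188.0], [337.0, 198.0]]
scene 9 [[310.0, 215.0], [284.0, 204.0], [311.0, 194.0], [336.0, 204.0]]
scene 20 [[310.0, 214.0], [284.0, 203.0], [309.0, 200.0], [334.0, 211.0]]
scene 30 [[310.0, 213.0], [284.0, 202.0], [307.0, 207.0], [332.0, 217.0]]
cover 0.83 [285.9, 194.8, 333.2, 219.9] 543 [[282.0, 204.0], [329.0, 188.0], [337.0, 211.0], [290.0, 226.0]]
pad_top 0.64 [263.2, 219.3, 355.4, 274.2] 2752 [[264.0, 249.0], [287.0, 203.0], [355.0, 238.0], [332.0, 284.0]]
```

{"fn": "drive_tool", "kwargs": {
  "commands": [
    {"hand": 1,"tx": 0.006,"ty": 0,"tz": -0.03,"turn": 0},
    {"hand": 1,"tx": 0.006,"ty": 0,"tz": -0.06,"turn": 0},
    {"hand": 1,"tx": 0.006,"ty": 0,"tz": -0.08,"turn": 0},
    {"hand": 1,"tx": 0.006,"ty": 0,"tz": -0.09,"turn": 0},
    {"hand": 1,"tx": 0.006,"ty": 0,"tz": -0.09,"turn": 0}
  ],
  "grip_force": 40
}}

```text
time_s: 27.1
tcp_pos: [0.4297, -0.3876, 0.0176]
eef_rot: [-180.0, -0.0, -175.0]
contact_force: [-0.5, -0.7, -1.8]
gripper_width: 0.0552
gripper_force: 40.0
```

{"fn": "drive_tool", "kwargs": {
  "commands": [
    {"hand": 1,"tx": 0,"ty": 0,"tz": -0.005,"turn": 0},
    {"hand": 1,"tx": 0,"ty": 0,"tz": -0.01,"turn": 0},
    {"hand": 1,"tx": 0,"ty": 0,"tz": -0.015,"turn": 0},
    {"hand": 1,"tx": 0,"ty": 0,"tz": -0.02,"turn": 0},
    {"hand": 1,"tx": 0,"ty": 0,"tz": -0.02,"turn": 0}
  ],
  "grip_force": 15
}}

```text
time_s: 27.6
tcp_pos: [0.429, -0.3877, 0.005]
eef_rot: [180.0, -0.0, -175.0]
contact_force: [-0.3, 0.4, -2.4]
gripper_width: 0.0553
gripper_force: 15.0
```

Not touching yet; continue down gently.

{"fn": "drive_tool", "kwargs": {
  "commands": [
    {"hand": 1,"tx": 0,"ty": 0,"tz": -0.004,"turn": 0},
    {"hand": 1,"tx": 0,"ty": 0,"tz": -0.008,"turn": 0},
    {"hand": 1,"tx": 0,"ty": 0,"tz": -0.012,"turn": 0},
    {"hand": 1,"tx": 0,"ty": 0,"tz": -0.012,"turn": 0}
  ],
  "grip_force": 12
}}

```text
time_s: 28.0
tcp_pos: [0.4293, -0.3879, -0.002]
eef_rot: [-180.0, -0.0, -175.0]
contact_force: [-1.2, -0.3, -0.2]
gripper_width: 0.0558
gripper_force: 12.0
```

{"fn": "drive_tool", "kwargs": {
  "commands": [
    {"hand": 1,"tx": 0,"ty": 0,"tz": -0.002,"turn": 0},
    {"hand": 1,"tx": 0,"ty": 0,"tz": -0.004,"turn": 0},
    {"hand": 1,"tx": 0,"ty": 0,"tz": -0.004,"turn": 0}
  ],
  "grip_force": 12
}}

```text
time_s: 28.3
tcp_pos: [0.4293, -0.3878, -0.0043]
eef_rot: [-180.0, -0.0, -175.0]
contact_force: [-0.6, -0.2, 0.1]
gripper_width: 0.0558
gripper_force: 12.0
```

{"fn": "drive_tool", "kwargs": {
  "commands": [
    {"hand": 1,"tx": 0,"ty": 0,"tz": -0.003,"turn": 0},
    {"hand": 0.25,"tx": 0,"ty": 0,"tz": -0.003,"turn": 0},
    {"hand": 0.25,"tx": 0,"ty": 0,"tz": -0.003,"turn": 0},
    {"hand": 0.25,"tx": 0,"ty": 0,"tz": -0.003,"turn": 0},
    {"hand": 0.25,"tx": 0,"ty": 0,"tz": 0.05,"turn": 0},
    {"hand": 0.25,"tx": 0,"ty": 0,"tz": 0.13,"turn": 0},
    {"hand": 0.25,"tx": 0,"ty": 0,"tz": 0.21,"turn": 0},
    {"hand": 0.25,"tx": 0.05,"ty": 0,"tz": 0.29,"turn": 0},
    {"hand": 0.25,"tx": 0.1,"ty": 0,"tz": 0.36,"turn": 0},
    {"hand": 0.25,"tx": 0.1,"ty": 0,"tz": 0.4,"turn": 0}
  ],
  "grip_force": 12
}}

```text
time_s: 29.3
tcp_pos: [0.4921, -0.3881, 0.239]
eef_rot: [-179.9, 0.2, -175.0]
contact_force: [0.9, 0.6, -1.3]
gripper_width: 0.0655
gripper_force: 0.0
```

```bash
python3 - <<'E'
from h import *
for n in ('wrist','scene','top'):
    c=cap(n); s=c['state']; 
    if n=='wrist': print(s['tcp_pos'],s['contact_force'],s['gripper_width'])
    for l,z in (('cover',.023),('pad_top',.01),('bar',.015)):
      for t in r.trace(l,n)[:1]:
        m=np.argwhere(t['pixels'])[:,::-1].astype(np.float32)
        print(n,l,round(t['score'],2),np.round(t['extent']).tolist(),px2w(c,cv2.boxPoints(cv2.minAreaRect(m)),z)[:,:2].round(3).tolist())
    for l in ('vial_mid','dish_mid','book_mid','tape_mid'):
      if n=='scene':
        for t in r.trace(l,n)[:1]: print(l,np.round(t['extent']).tolist())
E
```

```text
[ 0.49205861 -0.38812467  0.2389831 ] [ 0.88454077  0.63992144 -1.28690132] 0.06552115169579364
wrist cover 0.94 [244.0, 104.0, 290.0, 168.0] [[0.423, -0.416], [0.418, -0.361], [0.496, -0.353], [0.501, -0.41]]
wrist pad_top 0.74 [243.0, 103.0, 289.0, 166.0] [[0.503, -0.412], [0.421, -0.416], [0.417, -0.359], [0.5, -0.352]]
wrist bar 0.81 [353.0, 69.0, 389.0, 208.0] [[0.547, -0.257], [0.368, -0.26], [0.369, -0.238], [0.549, -0.232]]
scene cover 0.95 [285.0, 222.0, 336.0, 250.0] [[0.41, -0.362], [0.532, -0.346], [0.492, -0.42], [0.382, -0.428]]
scene pad_top 0.97 [262.0, 216.0, 354.0, 273.0] [[0.376, -0.344], [0.524, -0.258], [0.526, -0.434], [0.392, -0.488]]
scene bar 0.9 [223.0, 197.0, 288.0, 235.0] [[0.367, -0.236], [0.562, -0.219], [0.537, -0.261], [0.352, -0.272]]
vial_mid [178.0, 202.0, 191.0, 228.0]
dish_mid [170.0, 234.0, 197.0, 256.0]
book_mid [182.0, 253.0, 247.0, 304.0]
top cover 0.69 [303.0, 165.0, 326.0, 200.0] [[0.496, -0.351], [0.503, -0.407], [0.422, -0.414], [0.416, -0.358]]
top pad_top 0.82 [289.0, 157.0, 337.0, 208.0] [[0.519, -0.321], [0.531, -0.436], [0.396, -0.445], [0.384, -0.332]]
top bar 0.76 [260.0, 149.0, 265.0, 215.0] [[0.548, -0.237], [0.548, -0.253], [0.37, -0.253], [0.369, -0.237]]
```

```bash
python3 -c "
from plant import r
print(r.close_job())"
```

```text
the job is handed in; nothing more can be done
None
```

I levered up the cover, laid the bar flat on the bench, and put the cover window up near the centre of the cork pad, then handed the job in at about 30 s of the 61 s limit. The last camera check still had the vial, dish and notebook where they started. It did not re-detect the tape roll, but the arm never went near it.

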